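# Catch the density cubes from the dispenser

### The arm

A 7-joint arm with a two-finger parallel gripper is mounted at the origin on the work surface. World frame = base frame: x ahead of the robot, y to its left, z up, the work surface at z = 0. Lengths are in m, angles in rad, forces in N, time in s.
With the tool pointing down it reaches from about 0.375 to 0.925 m from the base axis. Payload 3.1 kg.
Tool frame: the origin (TCP) lies between the finger pads; the fingertips stand 19 mm ahead of it and the grasp point (between the pads) is the TCP; z points along the fingers, y is the line along which they close (so a half turn about z gives the same grasp; the last joint's range is limited). The gripper opens to 85 mm and grips with 20 to 120 N. Pads are 22 mm wide; open, the fingers measure 114 mm over their backs; the gripper's body (76 mm by 85 mm) begins 54 mm behind the grasp point. The pads swing forward as they close: fully open they stand 13 mm farther back than shut.
Start: joints at [-1.267, 0.383, 0.044, 1.598, -0.018, 1.161, -0.05], TCP at [0.254, 0.598, 0.25] pointing down, gripper open.
Joint ranges: [-2.61, 2.61], [-0.41, 2.15], [-1.48, 1.57], [0, 2.5], [-1.57, 4.71], [0.05, 1.97], [-2.85, 2.85]. Speed limits (rad/s): [2.79, 2.79, 3.14, 3.14, 3.14, 3.14, 3.14].

### API

Orientations are given as a unit quaternion [x, y, z, w].
In Python, from bench import move_ptp, movel, move_j, move_gripper, pause, inverse_kinematics, read_camera, camera_params, MotionError, sign_off, look_for, tip_of, read_time_s, read_qpos, read_joint_vel, read_effort, read_eef_pos, read_tcp_rot, read_ft_force, read_ft_torque, read_finger_gap, read_grasp_force gives the robot as it stands. Calls block until the motion is done:
- move_ptp(position, orientation): joint-space move of the TCP to a pose.
- movel(position, orientation=None, speed=0.15): straight line of the TCP; orientation=None keeps the orientation; speed is the mean speed in m/s.
- move_j(angles): joint-space move.
- move_gripper(opening, effort=None): finger opening in m; effort is the grip in N (None keeps the last); returns when the fingers have stopped.
- pause(seconds).
- inverse_kinematics(position, orientation): joint angles nearest the present ones, or None.
- read_camera(name): name is "scene" or "top" or "wrist"; returns the picture (384x512x3 uint8, red, green, blue); there is no depth.
- camera_params(name): a dict with "K" (3x3 intrinsics, pixels), "camera_from_world" (4x4, takes a point from world to camera coordinates). Camera axes: x right, y down, z forward; pixel columns grow to the right and rows downward; lengths in m; the calibration is good to about 2 mm. A picture is of the moment at which its call begins: read the wrist's pose just before it. camera_params takes no time and is no camera call; for the wrist camera it gives the pose at the moment of the call.
A pose or a line that the arm cannot do raises MotionError and nothing moves.
- sign_off(): hands the job in; it is judged then, once.
Trained networks look in the newest picture that a camera, given by its name, has taken for a name from the list of things; names that differ only in an ending like _2 or _b are one class to them, and where a whole thing is asked for, a point or a joint stands for the part that bears it (a point fixed in the world has none). Each returns a list of dicts, best first, with "confidence" (0 to 1); they miss things now and then, are a little off and sometimes report something else, mostly with a low value. They report only what shows in the picture. A call takes as long as a camera call.
- look_for(camera, name): "at" ([column, row] in pixels, amid what is visible of it).
- tip_of(camera, name): "at" ([column, row] in pixels: a listed point, or the origin of a listed thing).
Readings, each from a call of its own:
- read_time_s(): time.
- read_qpos(): joint angles.
- read_joint_vel(): joint speeds.
- read_effort(): joint torques, N m.
- read_eef_pos(): TCP position.
- read_tcp_rot(): TCP orientation.
- read_ft_force(): force on the tool from outside, world axes, zero at the start.
- read_ft_torque(): the same for the moment, N m.
- read_finger_gap(): finger opening in m.
- read_grasp_force(): force on a finger pad.
Only numpy, scipy, OpenCV 4.12 (cv2) and the standard library are available. Lean on these libraries where they do the work, as an engineer would, in place of code of your own. Each camera call takes 0.05 s, during which the arm holds its last target. There are 200 camera calls.

### The job

Pick up the blue scoop by its handle and hold it up under the lip of the orange dispenser's chute, pushing the black plate back with the bowl's rim so that the gate lifts and both metal cubes slide into the scoop. Then set the scoop down upright on the bench, well clear of the dispenser, with both cubes in it, and leave the yellow scoop where it is.

Things in the scene. Friction and masses are not known exactly. Their poses are not given: they have to be found in the camera images.
- blue_scoop: Blue loose scoop, 120 g, upright on the bench. Open bowl, 110 mm across the rim, 86 mm across the base, 55 mm high. Handle: level bar 18 mm wide and 18 mm high, its middle 44 mm above the base, reaching 163 mm from the bowl's centre along -x. Origin: centre of the base's underside; z up, +x away from the handle. Gripped 120 mm from the centre, the mouth is free.
- blue_scoop_inside (a point): Middle of the blue scoop's bowl, on its axis, 25 mm above its underside. The wall is 4 mm and the floor 5 mm thick.
- yellow_scoop: Yellow scoop, otherwise the same as the blue one, a bystander to be left alone. Origin: centre of its base's underside, handle along its -x. It may stand between the blue one and the dispenser.
- dispenser: Fixed. Origin: on the bench straight below the chute's lip; +x to its back, z up. Orange box 115 x 110 x 158 mm, front at x = +75 mm, foot from +60 mm. The chute (top 270 mm up) is 36 mm wide, slopes down at 38 degrees towards -x (the robot's side) and ends at a free lip, underside 120 mm above the bench. A red gate holds the cubes back; open, they slide off the lip within a second.
- push_plate (a joint): Black sprung plate under the chute, square to the dispenser's x, 70 mm wide, 70 to 106 mm above the bench (above a scoop that stands on the bench). Value: push to +x in m, 0 (front face at x = +15 mm) to 0.025; 1 N at first, 3 N at last. The gate rises 1.5 times as far: clear of the cubes from 0.016. A rim 85 to 110 mm up, handle along -x, pushes it with the lip over the bowl.
- brass_cube: Loose brass cube, 20 mm, about 66 g, waiting behind the red gate in the chute, the lower of the two. Origin at its centre.
- aluminium_cube: Loose aluminium cube, 20 mm, about 22 g, waiting in the chute just behind the brass cube. Origin at its centre.

How it is judged:
On the way:
1. both cubes have slid into the blue scoop while it is held up off the bench under the chute's lip (distance between each of brass_cube, aluminium_cube and blue_scoop_inside below 0.055 m and z of each of brass_cube, aluminium_cube in the frame of blue_scoop above 0.005 m and height (world z) of blue_scoop above 0.015 m and horizontal distance between blue_scoop and dispenser below 0.07 m), for 0.1 s.
At the end, for the whole second after the job is handed in: The blue scoop stands released and at rest on the bench (within 8 mm of its surface), upright within about 8 degrees, its bowl's centre more than 90 mm from the point below the chute's lip, with both cubes inside its bowl (distance between each of brass_cube, aluminium_cube and blue_scoop_inside below 0.055 m and z of each of brass_cube, aluminium_cube in the frame of blue_scoop above 0.005 m and height (world z) of blue_scoop below 0.008 m and angle between blue_scoop's own z axis and vertical below 0.15 rad and horizontal distance between blue_scoop and dispenser above 0.09 m and linear speed of blue_scoop below 0.03 m/s); the robot touches nothing.
It fails at once if the yellow scoop is moved more than 30 mm (distance of yellow_scoop from where it was at the start of the episode above 0.03 m).
It also fails if it takes over 64 s, if anything falls off the work surface, if the arm or the gripper's body presses on something with over 40 N, if the wrist force passes 120 N, or if a joint passes its speed limit or range.

## Working session

There is one attempt and no reset: what is moved stays moved. The work goes in short steps, each a Python script; the robot and the scene stay as the last script left them, time stands still between calls to the robot, and variables do not carry over. Pictures are saved under pics/ and viewed, at most 10 in all, crops included, and the job is handed in when it is done.

```bash
mkdir -p pics; python3 - <<'E'
from bench import *
import cv2,numpy as np
ims=[]
for c in ["scene","top"]:
    im=read_camera(c); ims.append(im)
    for n in ["blue_scoop","yellow_scoop","dispenser","push_plate","brass_cube","blue_scoop_inside"]:
        print(c,n,[(np.round(d["at"]),round(d["confidence"],2)) for d in look_for(c,n)[:2]],[(np.round(d["at"],1),round(d["confidence"],2)) for d in tip_of(c,n)[:2]])
    p=camera_params(c);print(p["K"].tolist(),np.round(p["camera_from_world"],4).tolist())
    cv2.imwrite(f"pics/{c}.png",cv2.resize(im[:,:,::-1],(800,600)))
print(read_time_s(),read_tcp_rot())
E
```

```text
scene blue_scoop [(array([239., 159.]), 0.58)] [(array([229.4, 176.3]), 0.63)]
scene yellow_scoop [(array([337., 313.]), 0.67)] [(array([229.4, 176.5]), 0.73), (array([330.8, 324.1]), 0.59)]
scene dispenser [(array([228., 223.]), 0.59)] [(array([269.9, 238.6]), 0.93)]Traceback (most recent call last):
  File "<stdin>", line 7, in <module>
ValueError: it knows: aluminium_cube, blue_scoop, blue_scoop_inside, brass_cube, dispenser, yellow_scoop
```

```bash
cat > h.py <<'E'
from bench import *
import cv2,numpy as np
def ray(c,uv,z):
    p=camera_params(c);T=np.linalg.inv(p["camera_from_world"])
    d=T[:3,:3]@np.linalg.solve(p["K"],[uv[0],uv[1],1.]);o=T[:3,3]
    return (o+d*(z-o[2])/d[2])[:2]
def save(c,im=None):
    im=read_camera(c) if im is None else im
    return im
E
python3 - <<'E'
from h import *
for c in ["scene","top"]:
    im=read_camera(c)
    cv2.imwrite(f"pics/{c}.png",cv2.resize(im[:,:,::-1],(800,600)))
    for n,z in [("blue_scoop",0),("yellow_scoop",0),("dispenser",0),("brass_cube",.15),("blue_scoop_inside",.025)]:
        print(c,n,[(np.round(d["at"]),round(d["confidence"],2)) for d in look_for(c,n)[:2]],[(np.round(d["at"],1),round(d["confidence"],2),np.round(ray(c,d["at"],z),3)) for d in tip_of(c,n)[:2]])
print(read_time_s(),read_tcp_rot())
E
```

```text
scene blue_scoop [(array([239., 163.]), 0.97)] [(array([231.2, 175.2]), 0.6, array([ 0.561, -0.312]))]
scene yellow_scoop [(array([336., 314.]), 0.62), (array([238., 164.]), 0.17)] [(array([329., 326.]), 0.66, array([0.622, 0.329]))]
scene dispenser [(array([228., 224.]), 0.81)] [(array([270.2, 238.1]), 0.86, array([0.596, 0.011]))]
scene brass_cube [] []
scene blue_scoop_inside [(array([238., 166.]), 0.78)] [(array([228. , 168.4]), 0.97, array([ 0.568, -0.318]))]
top blue_scoop [(array([388., 221.]), 0.83)] []
top yellow_scoop [(array([131., 204.]), 0.83), (array([267., 157.]), 0.31)] [(array([144.7, 201.6]), 0.83, array([0.619, 0.327]))]
top dispenser [(array([270., 160.]), 0.8), (array([268., 189.]), 0.48)] []
top brass_cube [(array([267., 188.]), 0.44)] [(array([390.1, 216.3]), 0.67, array([ 0.571, -0.271])), (array([266.3, 187.9]), 0.66, array([ 0.637, -0.001]))]
top blue_scoop_inside [(array([388., 219.]), 0.58)] [(array([390.1, 216. ]), 0.93, array([ 0.575, -0.309]))]
1.5 [ 1.99569050e-01  9.79883765e-01 -6.58020424e-06 -2.36999813e-05]
```

View pics/scene.png

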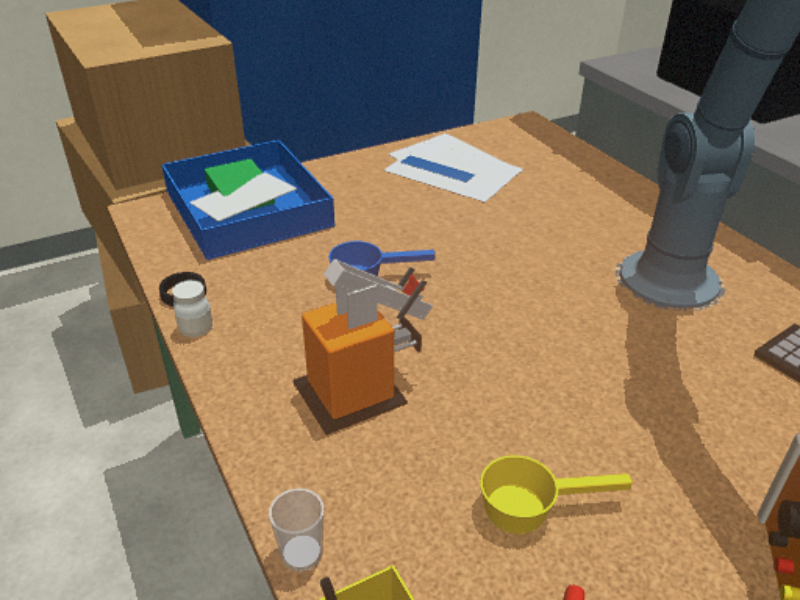

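View pics/top.png

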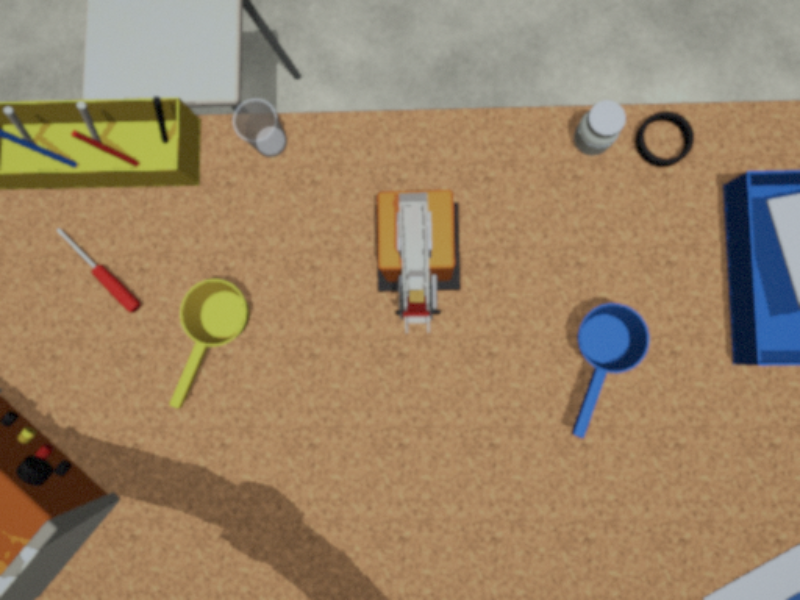

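The scene view shows blue scoop (239,163), dispenser (228,224) and yellow scoop (336,314), in camera pixels. In the top view, at 1.56x, blue's bowl is at (613,338) with its handle end at (578,436). The chute's lip is at (417,328), facing the robot, and the yellow scoop is off to the left, out of the way.

```bash
cat >> h.py <<'E'
from scipy.spatial.transform import Rotation as R
def down(yaw):  # tool pointing down, tool x along yaw
    return (R.from_euler('z',yaw)*R.from_euler('x',np.pi)).as_quat()
def handle(c,im,roi=None,near=None):
    """blue handle: PCA on thin part of the blue mask -> world pts at z=.053"""
    h=cv2.cvtColor(im,cv2.COLOR_RGB2HSV)
    m=cv2.inRange(h,(105,120,40),(125,255,255))
    if roi: k=np.zeros_like(m);k[roi[1]:roi[3],roi[0]:roi[2]]=1;m*=k
    return m
E
python3 - <<'E'
from h import *
im=read_camera("top"); m=handle("top",im,(350,185,440,290))
m[238:]=m[238:]; ys,xs=np.nonzero(m)
w=np.array([ray("top",(x,y),.053) for x,y in zip(xs,ys)])
rim=w[ys<235]; hd=w[ys>245]
print(len(hd),"handle mean",hd.mean(0),"min x end",hd[hd[:,0].argmin()])
c=hd.mean(0);d=np.linalg.svd(hd-c)[2][0];d*=np.sign(d[0]);yaw=np.arctan2(d[1],d[0])
s=(hd-c)@d; ctr=c+d*(s.min()+.163); print("yaw",yaw,"centre from handle end",ctr)
(cx,cy),r=cv2.minEnclosingCircle(np.c_[xs,ys][ys<238].astype(np.float32)); print("rim centre",ray("top",(cx,cy),.055),r)
a=ray("top",(266.9,210.5),.125);b=ray("top",(264.5,125),.27);print("lip",a,"chute top",b,"yaw",np.arctan2(*(b-a)[::-1]))
l,rr=ray("top",(380/1.5625,290/1.5625),0.01),ray("top",(458/1.5625,290/1.5625),0.01);print("foot front",l,rr)
g=ctr-.12*d; print("grasp",g)
for y in (yaw,yaw+np.pi):
    print(y,inverse_kinematics([*g,.2],down(y)),inverse_kinematics([*g,.044],down(y)),inverse_kinematics([.45,.01,.086],down(y-yaw)))
E
```

```text
241 handle mean [ 0.46407773 -0.26038924] min x end [ 0.42321921 -0.25156   ]
yaw -0.376306065977768 centre from handle end [ 0.57695591 -0.30499145]
rim centre [ 0.57243937 -0.3029759 ] 22.817564010620117
lip [ 0.58740885 -0.00149965] chute top [ 0.74636833 -0.00174245] yaw -0.0015274253803921319
foot front [0.65792254 0.06267084] [ 0.65639298 -0.06752769]
grasp [ 0.46535249 -0.26089295]
-0.376306065977768 [-0.25963545  0.27565909  0.79941634  1.95679764 -0.23362751  1.00266668
 -1.29921218] [-0.13629905  0.54776943  0.68211257  2.03879416 -0.51544118  0.72893258
 -1.07736007] [-0.84419881  0.33103594  0.81993652  2.22054096 -0.36661836  0.72469123
 -1.34300628]
2.765286587612025 [-0.32348446  0.29537704  0.87981904  1.95895085 -0.26850185  1.00770265
  1.87482958] [-0.00833851  0.5023356   0.52252646  2.03345164 -0.38201866  0.7004524
  1.9516246 ] [-0.59310365  0.27198697  0.52836819  2.21142648 -0.21058796  0.70480749
  1.65131651]
```

```bash
python3 - <<'E'
from h import *
move_gripper(.06)
move_ptp([.465,-.261,.22],down(-.376))
im=read_camera("wrist");cv2.imwrite("pics/w1.png",im[:,:,::-1])
m=handle("wrist",im);print(m.sum()/255)
for n,z in [("blue_scoop",0),("blue_scoop_inside",.025)]:
    print(n,[(np.round(d["at"],1),round(d["confidence"],2),np.round(ray("wrist",d["at"],z),3)) for d in tip_of("wrist",n)[:2]])
print([(round(u),round(v)) for u,v in [(lambda q:(q[0]/q[2],q[1]/q[2]))(camera_params("wrist")["K"]@(camera_params("wrist")["camera_from_world"]@[x,y,.053,1])[:3]) for x,y in [(.465,-.261),(.577,-.305),(.425,-.245)]]],read_time_s())
E
```

```text
13533.0
blue_scoop [(array([254.8,  66.9]), 0.83, array([ 0.572, -0.301]))]
blue_scoop_inside [(array([254.4,  63.1]), 0.57, array([ 0.573, -0.301]))]
[(256, 178), (256, 53), (256, 216)] 5.175
```

View pics/w1.png

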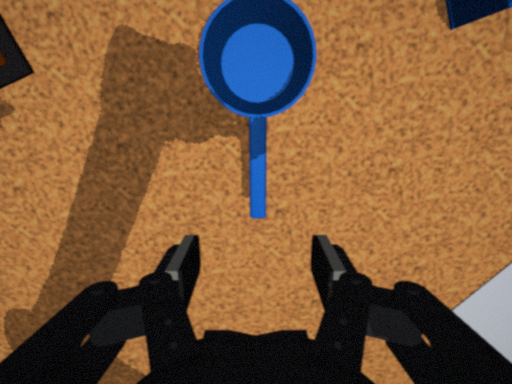

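The wrist view shows the handle centred and vertical at column 258, ending at row 217, so the estimate holds. Next I'll grasp and lift.

```bash
python3 - <<'E'
from h import *
q=down(-.376)
movel([.464,-.2615,.046],q,speed=.1)
move_gripper(0,100); print(read_finger_gap(),read_grasp_force(),read_ft_force())
movel([.464,-.2615,.088],q,speed=.08)
print(read_finger_gap(),read_grasp_force(),read_ft_force(),read_ft_torque())
im=read_camera("wrist");cv2.imwrite("pics/w2.png",im[:,:,::-1])
m=handle("wrist",im);n,l,s,c=cv2.connectedComponentsWithStats(m);i=1+s[1:,4].argmax();print(s[i],c[i])
print([(round(u),round(v)) for u,v in [(lambda q:(q[0]/q[2],q[1]/q[2]))(camera_params("wrist")["K"]@(camera_params("wrist")["camera_from_world"]@[*p,1])[:3]) for p in [(.464+.065*.93,-.2615-.065*.367,.095),(.464+.175*.93,-.2615-.175*.367,.097),(.464+.12*.93-.055*.367,-.2615-.12*.367-.055*.93,.097)]]])
for n in ["blue_scoop_inside"]:
    print(n,[(d["at"],d["confidence"],ray("wrist",d["at"],.067)) for d in tip_of("wrist",n)[:2]])
print(read_time_s())
E
```

```text
0.016461072038252103 97.50375866889954 [-0.49695739 -0.31810632  2.50347015]
0.016314141370349665 97.54761457443237 [-0.32091126 -0.11442445  0.06081752] [ 0.0206698   0.06198624 -0.00979817]
[  103     0   304   336 37707] [254.68560214  90.48418066]
[(256, 129), (256, -270), (419, -36)]
blue_scoop_inside [([252.5, 9.3], 0.95, array([ 0.57119218, -0.30209659]))]
8.3083
```

View pics/w2.png

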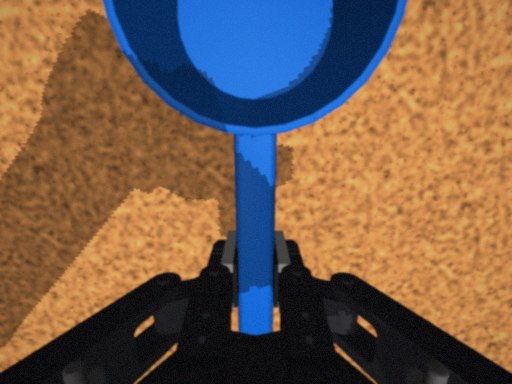

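The scoop is level in the grip. The near rim sits at (255,132), against a predicted row of 129, so the grip is about 119 mm from the bowl's centre.

```bash
python3 - <<'E'
from h import *
try:
    movel([.40,-.20,.09],down(-.2),speed=.12)
    movel([.397,-.002,.09],down(0),speed=.1)
except MotionError as e: print(e)
print(read_eef_pos(),R.from_quat(read_tcp_rot()).as_euler('zyx'),read_ft_force(),read_time_s(),read_finger_gap())
ims=[read_camera(c)[:,:,::-1] for c in("scene","wrist","top")]
a=cv2.resize(ims[0][120:300,150:390],(800,600));cv2.imwrite("pics/s3.png",a)
b=cv2.resize(ims[2][90:270,150:390],(800,600));cv2.imwrite("pics/t3.png",b)
for c,n,z in [("top","blue_scoop_inside",.069),("scene","blue_scoop_inside",.069),("scene","dispenser",0),("top","dispenser",0),("wrist","dispenser",0),("wrist","blue_scoop_inside",.069)]:
    print(c,n,[(np.round(d["at"],1),round(d["confidence"],2),np.round(ray(c,d["at"],z),3)) for d in tip_of(c,n)[:2]])
E
```

```text
[ 0.3970234  -0.00248439  0.09000488] [1.02187009e-03 4.83442649e-05 3.14140844e+00] [-0.76551625  0.46332419 -0.87614607] 11.3333 0.016773610514209364
top blue_scoop_inside [(array([271.5, 240.4]), 0.8, array([ 0.517, -0.011])), (array([143.5, 202. ]), 0.6, array([0.613, 0.305]))]
scene blue_scoop_inside [(array([293.2, 207.4]), 0.88, array([ 0.517, -0.003])), (array([268.6, 235.7]), 0.29, array([0.634, 0.066]))]
scene dispenser [(array([269.2, 237.8]), 0.66, array([0.598, 0.009])), (array([330.6, 327.1]), 0.41, array([0.621, 0.334]))]
top dispenser [(array([268.5, 211.3]), 0.8, array([ 0.591, -0.003]))]
wrist dispenser []
wrist blue_scoop_inside [(array([255.3,   5.1]), 0.86, array([ 0.514, -0.002]))]
```

View pics/s3.png

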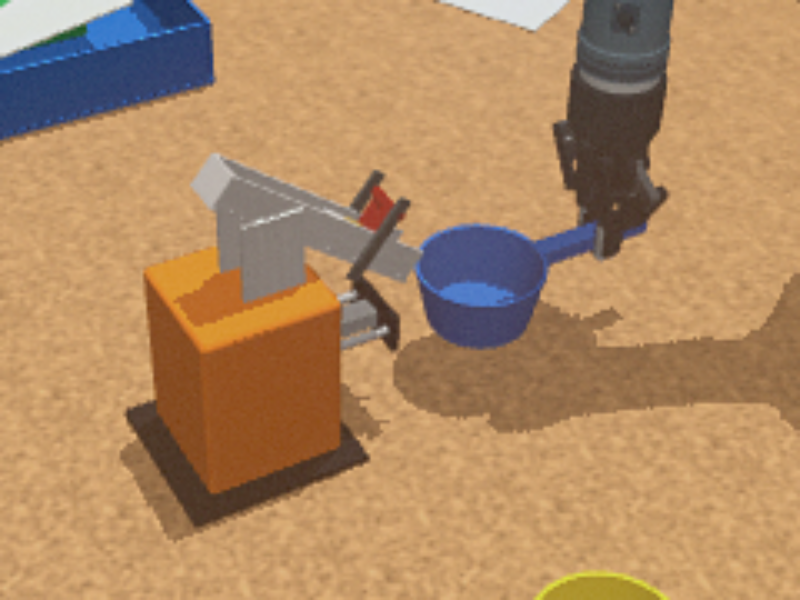

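View pics/t3.png

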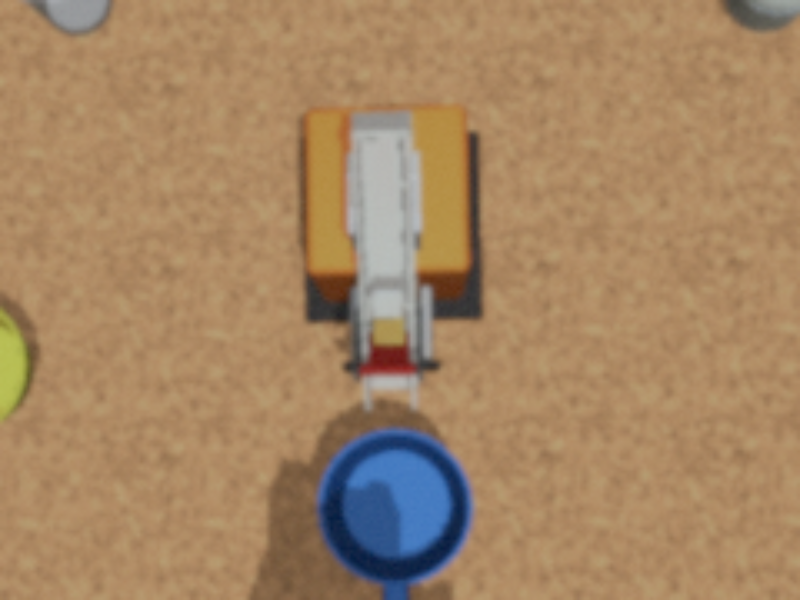

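The scene crop shows the scoop level, with its rim (480,270) under lip height (410,265). In the top crop the bowl (395,505) is about 3 mm right of the chute's centreline (390). I'll push in next.

```bash
python3 - <<'E'
from h import *
movel([.397,.0005,.09],speed=.05)
movel([.430,.0005,.09],speed=.1); pause(.2); f0=np.array(read_ft_force())
ref=read_camera("scene")[120:230,230:310].astype(int); red0=None
def red(): # red gate + brass visible
    im=read_camera("scene");return im
for x in [.438,.444,.450,.454,.457,.459,.461]:
    movel([x,.0005,.09],speed=.04); pause(.3)
    f=np.array(read_ft_force())-f0; im=read_camera("scene")
    t={n:[(np.round(d["at"]),round(d["confidence"],2)) for d in tip_of("scene",n)[:1]] for n in("brass_cube","aluminium_cube")}
    read_camera("wrist"); t2=[(np.round(d["at"]),round(d["confidence"],2)) for d in look_for("wrist","brass_cube")[:1]]
    print(x,np.round(f,2),t,t2)
    if f[0]<-8 or f[2]<-.5 and x>.455: break
pause(1)
print(np.array(read_ft_force())-f0,read_time_s())
ims=[read_camera("scene")[120:300,150:390],read_camera("wrist")]
cv2.imwrite("pics/s4.png",cv2.vconcat([cv2.resize(i[:,:,::-1],(400,300)) for i in ims]))
E
```

```text
0.438 [ 1.56 -0.46 -0.29] {'brass_cube': [], 'aluminium_cube': []} []
0.444 [-1.29 -1.27 -1.26] {'brass_cube': [], 'aluminium_cube': []} []
0.45 [ 1.24  0.75 -0.07] {'brass_cube': [], 'aluminium_cube': []} []
0.454 [-1.85 -0.65 -2.05] {'brass_cube': [(array([281., 207.]), 0.43)], 'aluminium_cube': [(array([286., 205.]), 0.59)]} [(array([261.,  74.]), 0.93)]
0.457 [-1.36 -0.13 -1.87] {'brass_cube': [(array([280., 213.]), 0.57)], 'aluminium_cube': [(array([279., 216.]), 0.38)]} [(array([234.,  72.]), 0.75)]
[-2.15110463  0.32422045 -1.86516351] 17.9667
```

View pics/s4.png

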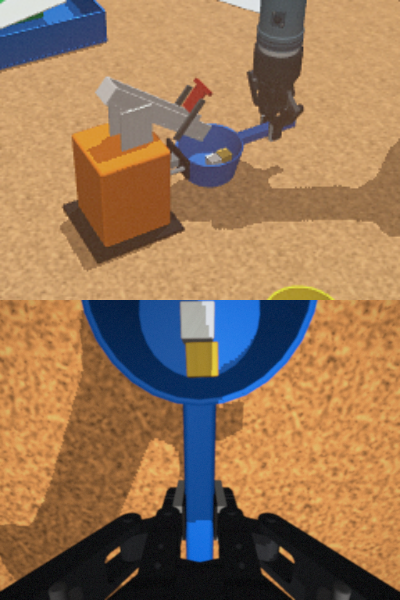

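Both cubes are in the bowl: silver at (197,320) and brass at (202,358) in the wrist half of the picture. I'll take the scoop back to its old, clear place and set it down.

```bash
python3 - <<'E'
from h import *
movel([.397,.0005,.09],speed=.06)
movel([.40,-.20,.09],down(-.2),speed=.1)
movel([.45,-.25,.09],down(-.376),speed=.08)
movel([.45,-.25,.055],speed=.05); pause(.3); f0=np.array(read_ft_force())
for z in [.051,.049,.0475,.0465,.046]:
    movel([.45,-.25,z],speed=.02); pause(.2); f=np.array(read_ft_force())-f0; print(z,np.round(f,2))
    if f[2]>4: break
move_gripper(.05); pause(.3)
movel([.45,-.25,.2],speed=.12); pause(.5)
im=read_camera("wrist"); 
cv2.imwrite("pics/f.png",cv2.vconcat([cv2.resize(i[:,:,::-1],(400,300)) for i in (im,read_camera("scene"))]))
print([(n,ray("wrist",d["at"],.01)) for n in("blue_scoop","brass_cube","aluminium_cube") for d in tip_of("wrist",n)[:1]],read_finger_gap(),read_time_s())
E
```

```text
0.051 [0.56 0.45 0.29]
0.049 [-0.31 -0.32  0.87]
0.0475 [-0.79 -0.35  0.55]
0.0465 [-0.9  -0.7   2.03]
0.046 [-1.23  0.93  6.53]
[('blue_scoop', array([ 0.55930122, -0.28985828])), ('brass_cube', array([ 0.53344929, -0.28588294])), ('aluminium_cube', array([ 0.55410366, -0.28983814]))] 0.05001194221787327 28.8167
```

View pics/f.png

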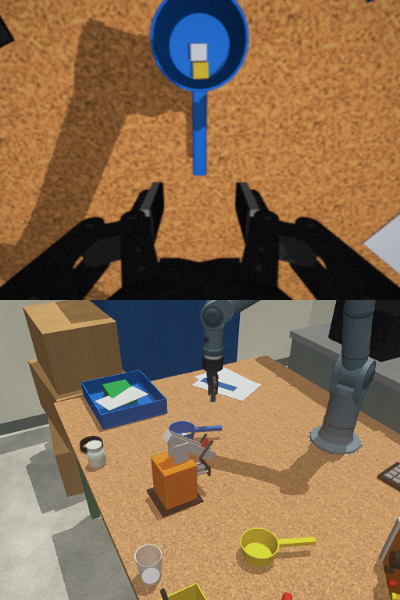

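The scoop is upright on the bench with both cubes inside (silver at (199,52), brass at (201,70)). The gripper is clear and the yellow scoop has not moved.

```bash
python3 -c "
from bench import *
print(sign_off())"
```

```text
the job is handed in; nothing more can be done
None
```

Job handed in at about 29 s: the blue scoop stands released and upright on the bench with both cubes in it, about 0.29 m from the dispenser, and the yellow scoop wasn't touched; the judge's verdict wasn't shown.

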